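# Lock the cage camera onto its ball mount

## Task

Pick up the white cage camera by the black grip on top and lower its bell-shaped socket over the steel ball of the orange mount (not the blue one) until the rim of the bell sits flat on the orange disc, with the red latch lever still raised. Then press the red lever fully down, and leave the camera standing locked there.

Things in the scene. Friction and masses are not known exactly. Their poses are not given: they have to be found in the camera images.
- camera: White camera on a loose grey bell coupler, 0.8 kg, upright. Origin: centre of the bell's open rim (92 mm across), underside; z up. Bell 60 mm high, above it the black grip: z 60-96 mm, 50 mm along x, 20 mm along y (close fingers along y, tips at z 63 or more). Pod to x = -74 mm; red lever to +x. Bell: about 80 mm wide at the mouth, 37 at the ball, so 8 mm off centre still goes on. Any yaw will do.
- latch (a joint): Red lever, hinged across the coupler at x = 32, z = 44 mm of the camera's frame. 0 rad: raised, sloping up by 0.65 rad outwards to +x (starts 0 to 0.12). 0.65 rad: fully down, level, against a firm stop. Stays where it is left. Takes 2 to 3 N at the pad; over about 12 N may tip the camera.
- lever_pad (a point): Middle of the top of the lever's red thumb pad (24 mm long, 22 mm wide, 33 mm out from the hinge). In the camera's frame at x = 56, z = 68 mm when raised and x = 65, z = 48 mm when fully down: a straight push down at x = 62 mm does it.
- mount_orange: Ball mount fixed to the worktop. Origin: centre of its underside; z up. Orange disc 104 mm across, top at z = 14 mm; 32 mm steel ball on a neck, centre at z = 50, top at 66 mm. Camera seated: its origin on this axis at z = 14 mm. A like mount with a blue disc stands 0.18 m or more away: carry the camera's rim above 80 mm to clear it.
Not all that is in view belongs to the job. What is shaped like the mount_orange but brown is not meant.

How it is judged (in metres and radians):
On the way, in this order (a step that is already met when the one before it is completed fails the run):
1. the camera sits on the orange mount's ball with its rim flat on the disc, the lever still raised (horizontal distance between camera and mount_orange below 0.008 m and z of camera in the frame of mount_orange below 0.018 m and angle between camera's own z axis and vertical below 0.12 rad and value of joint latch below 0.3 rad), for 0.2 s.
2. the lever is pressed fully down with the camera on the ball (horizontal distance between camera and mount_orange below 0.008 m and z of camera in the frame of mount_orange below 0.018 m and value of joint latch above 0.53 rad), for 0.2 s.
At the end, for the whole second after the job is handed in: The camera stands at rest on the orange mount, its axis within 8 mm of the ball's, its rim within 4 mm of the disc and upright within 7 degrees, and the latch lever is down past 0.53 of its 0.65 rad (all of step 2 and z of camera in the frame of mount_orange above 0.008 m and angle between camera's own z axis and vertical below 0.12 rad and linear speed of camera below 0.02 m/s); the robot touches nothing.
It also fails if it takes over 54 s, if anything falls off the work surface, if the arm or the gripper's body presses on something with over 40 N, if the wrist force passes 120 N, or if a joint passes its speed limit or range.

## Robot

A 6-joint arm with a two-finger parallel gripper is mounted at the origin on a cart in front of the work surface, level with it; the furniture and walls round the work are solid. World frame = base frame: x ahead of the robot, y to its left, z up, the work surface at z = 0. Lengths are in mm, angles in rad, forces in N, time in s.
With the tool pointing down it reaches from about 275 to 750 mm from the base axis. Payload 10.2 kg.
Tool frame: the origin (TCP) lies between the finger pads; the fingertips stand 17 mm ahead of it and the grasp point (between the pads) lies 2 mm behind it; z points along the fingers, y is the line along which they close (so a half turn about z gives the same grasp; the last joint's range is limited). The gripper opens to 88 mm and grips with 3 to 60 N. Pads are 18 mm wide; open, the fingers measure 123 mm over their backs; the gripper's body (75 mm by 187 mm) begins 45 mm behind the grasp point.
Start: joints at [-1.368, 0.313, 1.498, -0, 1.331, -0.223], TCP at [216.839, -478.134, 255.72] pointing down, gripper open.
Joint ranges: [-2.94, 2.94], [-0.97, 2.17], [0.19, 2.56], [-1.23, 4.37], [0.02, 3.11], [-2.88, 2.88]. Speed limits (rad/s): [2.39, 2.39, 3.01, 3.14, 3.14, 3.14].

## Interface

Orientations are given as a unit quaternion [w, x, y, z].
In Python, from workcell import sensors, cams, workorder gives the robot as it stands.
- The arm moves only by the shell command python3 -m creep 'ROWS' [FORCE]. ROWS is JSON, a list of rows, each a list of 7 numbers: the shift along the tool's x, y, z normalised to -1 to 1, where 1 is 300 mm, then the turn, a rotation vector about the tool's x, y, z normalised to -1 to 1, where 1 is 30 degrees, then the opening, from 0 (shut) to 1 (fully open). In form: [[x, y, z, wx, wy, wz, fingers], ...]. A call has 1 to 20 rows; each row is the pose to reach, as a shift and turn from the pose commanded when the call began, along the tool's axes at that moment; what a row does not reach only later rows make up. A row lasts 1/12 s, in which the tool goes at most 41.7 mm and 7.16 degrees, less where a joint would pass 70% of its speed; a pose out of reach is approached as far as the arm can. A call with a number of a shift or a turn outside -1 to 1 is refused whole. A call with a gripper value outside its range is refused whole. The fingers move at their own pace and stop on an object; FORCE is the grip in N (left out, the last holds). Time passes only in rows, so rows that repeat a pose let the fingers close. It gives the time, the measured TCP pose, the force, the opening and the grip force at its end, in the units of the state.
- sensors.observe(): the state, without advancing time (a new reading comes with each control period).
- cams.read_camera(name): name is "scene" or "side" or "wrist"; returns the picture (384x512x3 uint8, red, green, blue); there is no depth.
- cams.camera_info(name): a dict with "intrinsics" (3x3 intrinsics, pixels), "distortion" ([k1, k2, p1, p2, k3] as OpenCV has them; the pictures are not rectified), "rvec" (rotation vector, rad) and "tvec" (3), from world to camera coordinates, as OpenCV has them; the wrist camera has in their place "hand_eye" (4x4, takes a point from camera to tool coordinates, whose origin is the TCP and whose axes are the flange's). Camera axes: x right, y down, z forward; pixel columns grow to the right and rows downward; lengths in mm; the calibration is good to about 2 mm. A picture is of the moment at which its call begins: read the wrist's pose just before it. camera_info takes no time and is no camera call.
- workorder.finish_job(): hands the job in; it is judged then, once.
The state is a dict: "clock": time; "q": joint angles; "qvel": joint speeds; "effort": joint torques, N m; "ee_pos": TCP position; "eef_rot": TCP orientation; "force": force on the tool from outside, world axes, zero at the start; "moment": the same for the moment, N m; "grip_width": finger opening in mm; "finger_force": force on a finger pad.
Only numpy, scipy, OpenCV 4.12 (cv2) and the standard library are available. Lean on these libraries where they do the work, as an engineer would, in place of code of your own. Each camera call takes 0.05 s, during which the arm holds its last target. There are 200 camera calls.

## Working session

There is one attempt and no reset: what is moved stays moved. The work goes in short steps, Python scripts to look and compute and a shell command to move; the robot and the scene stay as the last step left them, time stands still between calls to the robot, and variables do not carry over. Pictures are saved under pics/ and viewed, at most 10 in all, crops included, and the job is handed in when it is done.

```bash
mkdir -p pics
cat > h.py <<'E'
import numpy as np, cv2
from scipy.spatial.transform import Rotation as R
from workcell import sensors, cams, workorder
def save(n,f): cv2.imwrite(f'pics/{f}.png',cams.read_camera(n)[:,:,::-1])
def ray(n,px,st=None):
    c=cams.camera_info(n)
    u=cv2.undistortPoints(np.array([[px]],float),np.array(c['intrinsics'],float),np.array(c['distortion'],float))[0,0]
    d=np.array([u[0],u[1],1.])
    if n=='wrist':
        H=np.array(c['hand_eye']); st=st or sensors.observe(); T=rot(st)
        return T.apply(H[:3,3])+np.array(st['ee_pos']), T.apply(H[:3,:3]@d)
    Rm=cv2.Rodrigues(np.array(c['rvec'],float))[0]; t=np.array(c['tvec'],float).ravel()
    return -Rm.T@t, Rm.T@d
def rot(st): q=st['eef_rot']; return R.from_quat([q[1],q[2],q[3],q[0]])
def at(n,px,z,st=None):
    o,d=ray(n,px,st); return o+d*(z-o[2])/d[2]
def goto(p,closedir=None):
    """rows units to reach TCP p with tool down, y axis along closedir(world angle)"""
    st=sensors.observe(); T=rot(st); s=T.inv().apply(np.array(p)-np.array(st['ee_pos']))/300
    print('shift',s.round(4))
    if closedir is not None:
        y=T.apply([0,1,0]); a=np.arctan2(y[1],y[0]); d=(closedir-a+np.pi/2)%np.pi-np.pi/2
        yy=np.array([np.cos(a+d),np.sin(a+d),0]); z=np.array([0,0,-1.]); x=np.cross(yy,z)
        rv=(T.inv()*R.from_matrix(np.c_[x,yy,z])).as_rotvec(); print('turn',(rv/np.radians(30)).round(4))
E
python3 -c "
from h import *
save('scene','s1');save('side','d1');save('wrist','w1');s=sensors.observe();print(s['clock'],s['ee_pos'],rot(s).as_matrix().round(3).tolist())
a=cv2.imread('pics/s1.png');b=cv2.imread('pics/d1.png')
print(a.shape)"
```

```text
0.15 [ 216.81326894 -477.96142433  255.31897014] [[0.911, 0.413, -0.0], [0.413, -0.911, 0.001], [0.0, -0.001, -1.0]]
(384, 512, 3)
```

View pics/s1.png

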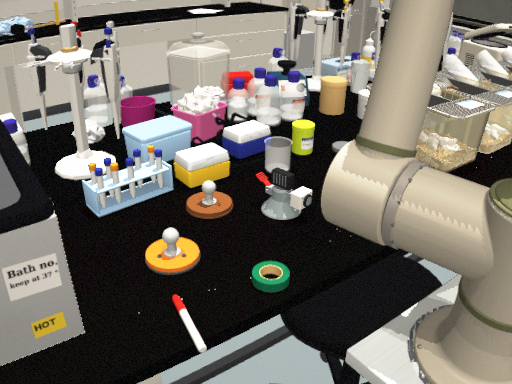

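View pics/d1.png

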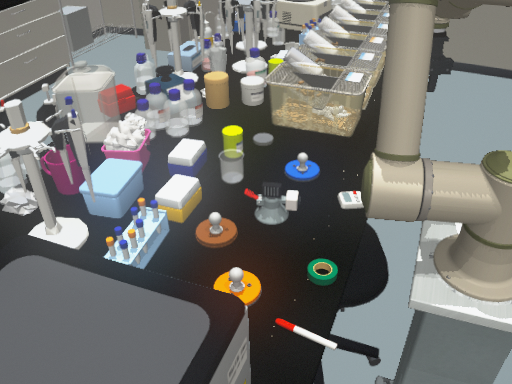

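The scene view shows the camera with its grip near (283,178), red lever near (264,181), pod near (302,198), and the orange ball near (171,236). In the side view the grip is near (270,190), the pod near (291,199), the lever near (251,194) and the orange ball near (237,275). I'll enlarge both.

```bash
python3 -c "
from h import *
a=cv2.imread('pics/s1.png');b=cv2.imread('pics/d1.png')
f=lambda i,x,y:cv2.resize(i[y:y+74,x:x+98],None,fx=4,fy=4,interpolation=2)
cv2.imwrite('pics/c1.png',np.vstack([np.hstack([f(a,240,155),f(b,225,165)]),np.hstack([f(a,130,215),f(b,190,255)])]))
for n,g,m in (('scene',(283,178),(171,236)),('side',(270,190),(237,275))): print(at(n,g,90).round(),at(n,m,50).round())
"
```

```text
[518.  -9.  90.] [510. 264.  50.]
[530.  -1.  90.] [506. 267.  50.]
```

View pics/c1.png

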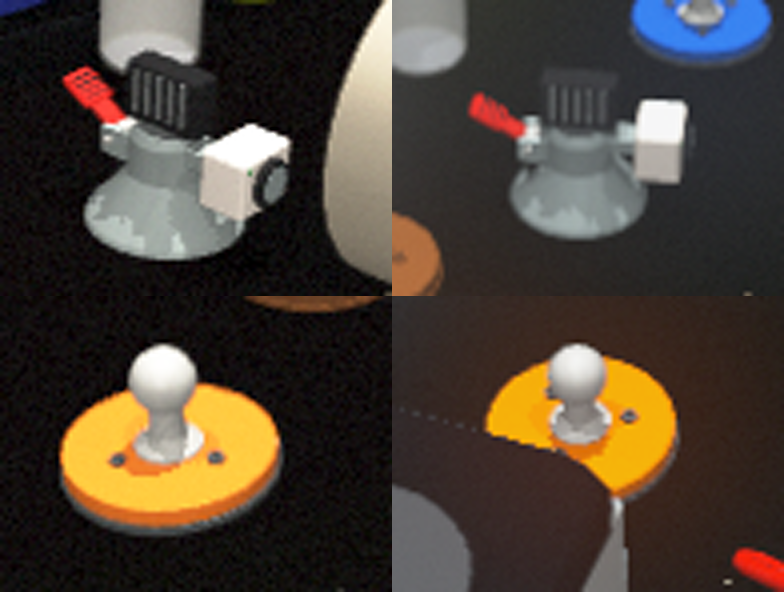

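The crop gives the following, in full-image pixels:
- **Grip centre:** scene (282.5,178.7), side (271.5,190).
- **Lever pad:** scene (262,177.5), side (248.3,191.8).
- **Pod:** scene (300,198), side (290.7,200).
- **Orange ball:** scene (170.5,234.5), side (236.3,274.5).

The lever is raised.

```bash
cat >> h.py <<'E'
def tri(a,b,na='scene',nb='side'):
    (o,d),(p,e)=ray(na,a),ray(nb,b)
    d=d/np.linalg.norm(d);e=e/np.linalg.norm(e)
    s,t=np.linalg.lstsq(np.c_[d,-e],p-o,rcond=None)[0]
    return (o+s*d+p+t*e)/2, np.linalg.norm(o+s*d-p-t*e)
E
python3 -c "
from h import *
P={}
for k,a,b in (('grip',(282.5,178.7),(271.5,190)),('pad',(262,177.5),(248.3,191.8)),('pod',(300,198),(290.7,200)),('ball',(170.5,234.5),(236.3,274.5))):
    P[k],e=tri(a,b);print(k,P[k].round(1),e.round(1))
v=(P['pad']-P['pod'])[:2];a=np.arctan2(v[1],v[0]);print('yaw',a)
g=P['grip'];goto([g[0],g[1],230],a+np.pi/2)
# wrist camera view
print(cams.camera_info('wrist')['hand_eye'])
"
```

```text
grip [532.4 -19.8  78.1] 2.2
pad [594.8 -12.4  59.5] 2.5
pod [483.6 -31.   49.8] 0.3
ball [507.6 267.1  53.6] 4.0
yaw 0.16593782610687513
shift [ 1.5889 -0.9561  0.0856]
turn [-1.800e-03 -2.000e-04  4.963e-01]
[[ 1.48504177e-04 -9.54271597e-01 -2.98940961e-01  7.81160339e+01]
 [ 9.99999987e-01  1.22912165e-04  1.04410538e-04 -1.14969903e+00]
 [-6.28925297e-05 -2.98940972e-01  9.54271602e-01 -1.29590235e+02]
 [ 0.00000000e+00  0.00000000e+00  0.00000000e+00  1.00000000e+00]]
```

```bash
python3 -m creep '[[0.9,-0.54,0,0,0,0.496,1],[0.9,-0.54,0,0,0,0.496,1],[0.9,-0.54,0,0,0,0.496,1],[0.9,-0.54,0,0,0,0.496,1],[0.9,-0.54,0,0,0,0.496,1],[0.9,-0.54,0,0,0,0.496,1],[0.9,-0.54,0,0,0,0.496,1],[0.9,-0.54,0,0,0,0.496,1],[0.9,-0.54,0,0,0,0.496,1],[0.9,-0.54,0,0,0,0.496,1]]'
python3 -c "
from h import *
goto([525,-20,240],.166+np.pi/2)"
```

```text
clock: 0.98
ee_pos: [396.2, -218.2, 255.6]
eef_rot: [-0.0, 0.996, 0.084, -0.0]
force: [0.3, -0.5, 0.5]
grip_width: 88.3
finger_force: 0.0
shift [ 0.5343 -0.5793  0.0519]
turn [-0.0001  0.0005  0.0053]
```

```bash
python3 -m creep '[[0.534,-0.579,0.05,0,0,0,1],[0.534,-0.579,0.05,0,0,0,1],[0.534,-0.579,0.05,0,0,0,1],[0.534,-0.579,0.05,0,0,0,1],[0.534,-0.579,0.05,0,0,0,1],[0.534,-0.579,0.05,0,0,0,1],[0.534,-0.579,0.05,0,0,0,1],[0.534,-0.579,0.05,0,0,0,1],[0.534,-0.579,0.05,0,0,0,1],[0.534,-0.579,0.05,0,0,0,1]]'
python3 -c "
from h import *
save('wrist','w2');a=cv2.imread('pics/w2.png');cv2.imwrite('pics/w2b.png',cv2.resize(a,None,fx=1.5,fy=1.5))"
```

```text
clock: 1.82
ee_pos: [524.7, -22.9, 240.8]
eef_rot: [0.0, 0.997, 0.082, -0.0]
force: [0.4, 0.6, -0.2]
grip_width: 88.3
finger_force: 0.0
```

View pics/w2b.png

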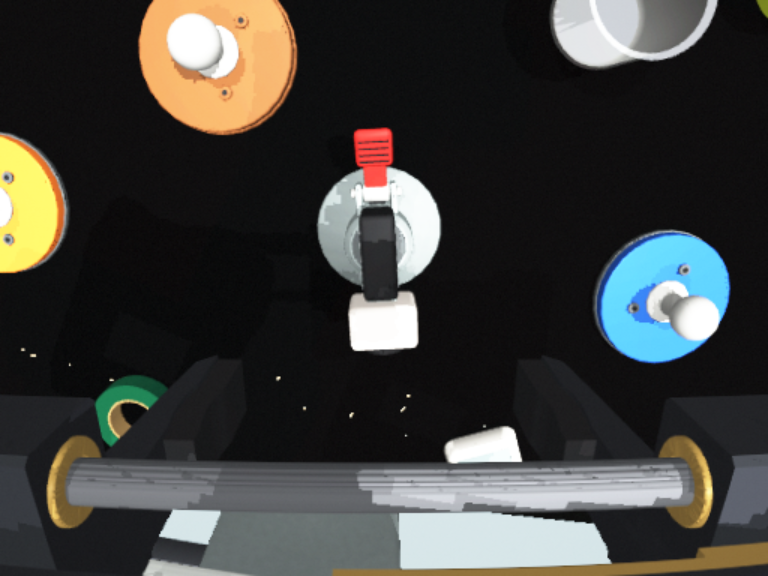

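The wrist view (in w2b pixels, 1.5×) shows the black grip with its top face from (379,210) to (380,299). The lever pad is at (374,147) and the pod at (383,322). The orange mount is at the left edge, and the brown one is at top left.

```bash
python3 -c "
from h import *
f=lambda x,y,z:at('wrist',(x/1.5,y/1.5),z)
for n,x,y,z in (('far',378,210,96),('far lo',378,208,70),('near',381,299,96),('L',362,255,96),('R',397,255,96),('pad',373.5,147,68),('pod',383,322,60),('bellL',318,228,0),('bellR',441,228,0),('belltop',379,167,0)): print(n,f(x,y,z).round(1))
v=f(378,210,96)-f(381,299,96);print(np.linalg.norm(v),np.arctan2(v[1],v[0]))
v=f(373.5,147,68)-f(383,322,60);print(np.arctan2(v[1],v[0]))
c=(f(378,210,96)+f(381,299,96))/2;goto([c[0],c[1],82.5],np.arctan2(v[1],v[0])+np.pi/2)
"
```

```text
far [562.  -14.8  96. ]
far lo [559.4 -15.2  70. ]
near [512.  -24.8  96. ]
L [535.8 -10.1  96. ]
R [538.9 -29.3  96. ]
pad [593.7  -6.9  68. ]
pod [484.8 -30.8  60. ]
bellL [527.9  24.9   0. ]
bellR [542.7 -65.1   0. ]
belltop [578.9 -12.5   0. ]
50.93158554409548 0.19712706350784936
0.21619048276319436
shift [ 0.0419 -0.0033  0.528 ]
turn [ 0.0005 -0.0001 -0.0999]
```

```bash
python3 -m creep '[[0.042,-0.003,0.1,0,0,-0.1,1],[0.042,-0.003,0.2,0,0,-0.1,1],[0.042,-0.003,0.3,0,0,-0.1,1],[0.042,-0.003,0.36,0,0,-0.1,1],[0.042,-0.003,0.42,0,0,-0.1,1],[0.042,-0.003,0.46,0,0,-0.1,1],[0.042,-0.003,0.5,0,0,-0.1,1],[0.042,-0.003,0.525,0,0,-0.1,1],[0.042,-0.003,0.525,0,0,-0.1,1],[0.042,-0.003,0.525,0,0,-0.1,0.6],[0.042,-0.003,0.525,0,0,-0.1,0.4],[0.042,-0.003,0.525,0,0,-0.1,0.3],[0.042,-0.003,0.525,0,0,-0.1,0.2],[0.042,-0.003,0.525,0,0,-0.1,0.1],[0.042,-0.003,0.525,0,0,-0.1,0],[0.042,-0.003,0.525,0,0,-0.1,0],[0.042,-0.003,0.525,0,0,-0.1,0],[0.042,-0.003,0.525,0,0,-0.1,0]]' 40
```

```text
clock: 3.37
ee_pos: [537.4, -18.3, 83.2]
eef_rot: [0.0, 0.994, 0.109, 0.0]
force: [0.1, -0.1, -0.9]
grip_width: 30.5
finger_force: 0.0
```

```bash
python3 -m creep '[[0,0,0,0,0,0,0],[0,0,0,0,0,0,0],[0,0,0,0,0,0,0],[0,0,0,0,0,0,0],[0,0,0,0,0,0,0],[0,0,0,0,0,0,0],[0,0,-0.03,0,0,0,0],[0,0,-0.06,0,0,0,0],[0,0,-0.12,0,0,0,0],[0,0,-0.2,0,0,0,0],[0,0,-0.28,0,0,0,0],[0,0,-0.36,0,0,0,0],[0,0,-0.4,0,0,0,0],[0,0,-0.4,0,0,0,0],[0,0,-0.4,0,0,0,0]]' 40
python3 -c "
from h import *
goto([508,267,200])"
```

```text
clock: 4.62
ee_pos: [536.8, -17.9, 202.9]
eef_rot: [-0.0, 0.994, 0.109, -0.001]
force: [-0.8, 0.1, -9.6]
grip_width: 19.9
finger_force: 40.0
shift [ 0.1123 -0.9479  0.0102]
```

```bash
python3 -c "
from h import *
a=cv2.imread('pics/s1.png');b=cv2.imread('pics/d1.png')
cv2.imwrite('pics/c2.png',np.hstack([cv2.resize(a[130:384,0:130],None,fx=2.3,fy=2.3),cv2.resize(b[230:384,0:290],None,fx=1.7,fy=2.3*254/154*0+1.7)] if 0 else [cv2.resize(a[130:384,0:130],(299,584)),cv2.copyMakeBorder(cv2.resize(b[230:384,0:290],(493,262)),0,322,0,0,0)]))
for n,p in (('scene',(80,335)),('scene',(0,372))): print(at(n,p,0).round())
"
```

```text
[407. 486.   0.]
[394. 625.   0.]
```

View pics/c2.png

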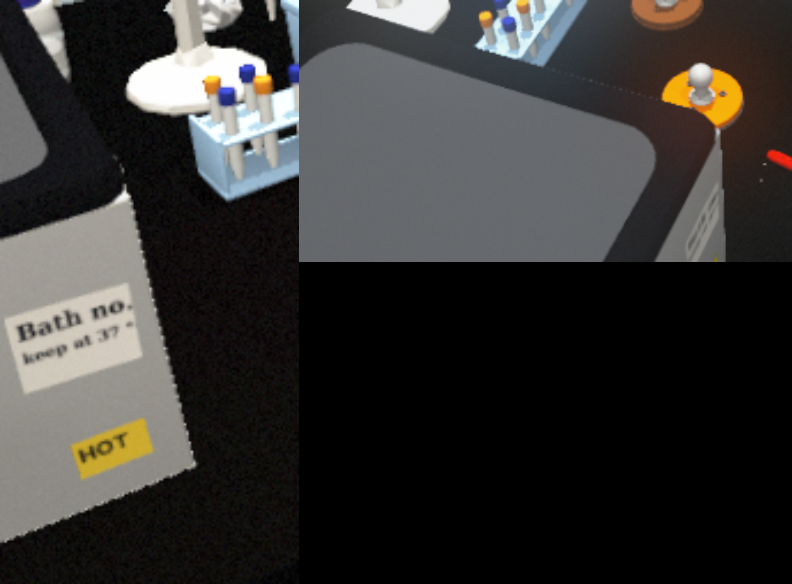

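The bath's near bottom corner is at about (405,480), clear of the gripper. I'll move part way and refine the mount position with the wrist camera.

```bash
python3 -m creep '[[0.01,-0.05,0,0,0,0,0],[0.02,-0.15,0,0,0,0,0],[0.03,-0.25,0,0,0,0,0],[0.04,-0.34,0,0,0,0,0],[0.05,-0.42,0,0,0,0,0],[0.06,-0.48,0,0,0,0,0],[0.06,-0.52,0,0,0,0,0],[0.06,-0.54,0,0,0,0,0],[0.06,-0.54,0,0,0,0,0],[0.06,-0.54,0,0,0,0,0],[0.06,-0.54,0,0,0,0,0]]' 40
python3 -c "
from h import *
save('wrist','w3');a=cv2.imread('pics/w3.png');cv2.imwrite('pics/w3b.png',cv2.resize(a,None,fx=1.5,fy=1.5))"
```

```text
clock: 5.53
ee_pos: [519.9, 142.8, 203.0]
eef_rot: [0.0, 0.994, 0.108, -0.0]
force: [0.1, -0.3, -8.2]
grip_width: 19.8
finger_force: 40.0
```

View pics/w3b.png

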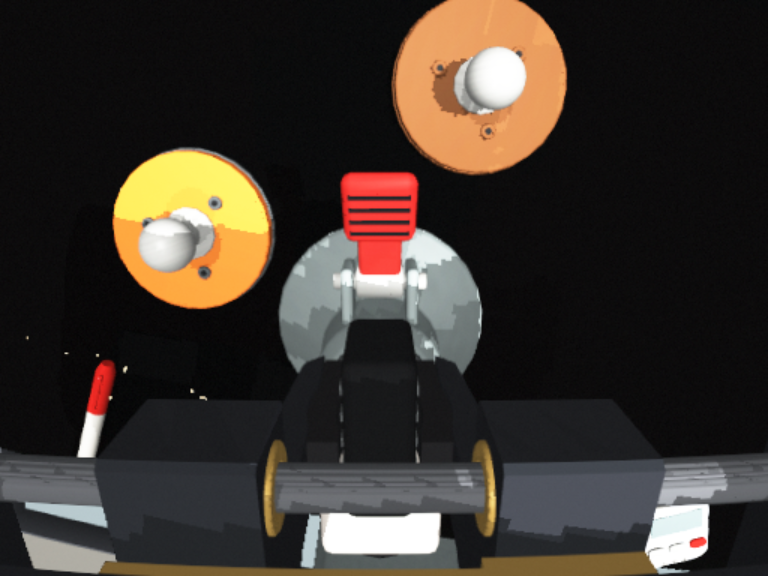

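The wrist view shows the orange disc's top face spanning (113..270, 148..308) in w3b pixels, with the ball centre at about (167,245). The held bell's rim spans columns 279..482, its front edge is at about row 226, and the lever is raised.

```bash
python3 -c "
from h import *
from scipy.optimize import least_squares
c=cams.camera_info('wrist');K=np.array(c['intrinsics']);D=np.array(c['distortion'],float);H=np.array(c['hand_eye'])
st=sensors.observe();T=rot(st)
def proj(P):
    p=(T.inv().apply(P-np.array(st['ee_pos']))-H[:3,3])@H[:3,:3]
    return cv2.projectPoints(p,np.zeros(3),np.zeros(3),K,D)[0][:,0]*1.5
t=np.linspace(0,2*np.pi,721);C=np.c_[np.cos(t),np.sin(t),0*t]
ext=lambda x,y,z,r:(lambda p:np.r_[p.min(0),p.max(0)])(proj(C*r+[x,y,z]))
d=least_squares(lambda v:(ext(*v,14,52)-[113,148,270,308]),[508,267]);print('disc',d.x,d.fun)
b=at('wrist',(167/1.5,245/1.5),50,st);print('ball',b)
g=least_squares(lambda v:(ext(*v,120,46)-[279,226,482,0])[:3],[520,143]);print('rim',g.x,g.fun)
print('in tool',T.inv().apply(np.r_[g.x,0]-np.r_[st['ee_pos'][:2],0]))
"
```

```text
disc [511.55104128 266.80505694] [-0.31993575  0.54786993  0.31470989 -0.6192962 ]
ball [510.13595494 267.62382911  50.        ]
rim [514.22324721 142.063479  ] [-0.238673    0.02814971  0.23881756]
in tool [-5.78545301e+00 -5.58868277e-01  1.96028114e-03]
```

```bash
python3 -c "
from h import *
goto([514,267.4,200])"
```

```text
shift [ 0.0701 -0.41    0.0101]
```

```bash
python3 -m creep '[[0.01,-0.05,0,0,0,0,0],[0.02,-0.13,0,0,0,0,0],[0.03,-0.21,0,0,0,0,0],[0.05,-0.29,0,0,0,0,0],[0.06,-0.35,0,0,0,0,0],[0.07,-0.39,0,0,0,0,0],[0.07,-0.41,0,0,0,0,0],[0.07,-0.41,0,0,0,0,0],[0.07,-0.41,0,0,0,0,0],[0.07,-0.41,0,0,0,0,0]]' 40
python3 -c "
from h import *
goto([514,267.4,200])
save('scene','s3');save('side','d3')
a=cv2.imread('pics/s3.png');b=cv2.imread('pics/d3.png')
f=lambda i,x,y:cv2.resize(i[y:y+130,x:x+98],None,fx=4,fy=4,interpolation=2)
cv2.imwrite('pics/c3.png',np.hstack([f(a,125,150),f(b,190,180)]))"
```

```text
clock: 6.42
ee_pos: [513.9, 267.3, 203.2]
eef_rot: [0.0, 0.994, 0.108, -0.0]
force: [-0.8, -0.5, -9.0]
grip_width: 19.4
finger_force: 40.0
shift [ 0.0003 -0.0003  0.0107]
```

View pics/c3.png

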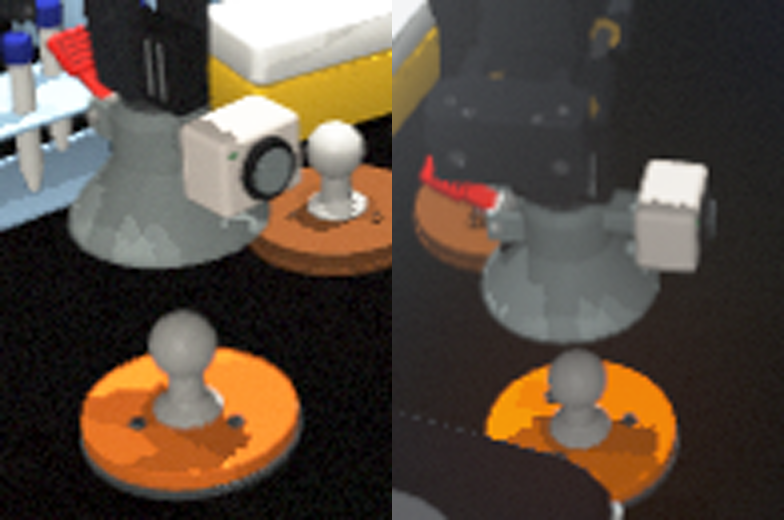

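The scene crop shows the bell's rim spanning columns 68..~270 with its bottom at row 268. In the side crop it spans 90..268 with its bottom at 342. The ball is below it and the lever is raised. I'll check the alignment numerically.

```bash
python3 -c "
from h import *
from scipy.optimize import least_squares
t=np.linspace(0,2*np.pi,721);C=np.c_[np.cos(t),np.sin(t),0*t]
def pr(n,P):
    c=cams.camera_info(n);return cv2.projectPoints(P,np.array(c['rvec'],float),np.array(c['tvec'],float),np.array(c['intrinsics']),np.array(c['distortion'],float))[0][:,0]
def ext(n,x,y,z,r):
    p=pr(n,C*r+[x,y,z]);return np.r_[p.min(0),p.max(0)]
# relative: same cameras for disc and rim
S=lambda a,b,x0,y0:(a/4+x0,b/4+y0)
for n,rim,disc in (('scene',[68/4+125,270/4+125,268/4+150],[80/4+125,302/4+125,485/4+150]),('side',[90/4+190,268/4+190,342/4+180],[94/4+190,286/4+190,None])):
    for nm,m,z,r in (('rim',rim,120,46),('disc',disc,14,52)):
        if m[2] is None:continue
        s=least_squares(lambda v:(ext(n,*v,z,r)[[0,2,3]]-m),[511,267]);print(n,nm,s.x.round(1),s.fun.round(1))
for n,m in (('scene',S(182,345,125,150)),('side',S(186,378,190,180))): print(n,'ball',at(n,m,50).round(1))
"
```

```text
scene rim [511.1 265.2] [-0.3  0.3 -0.1]
scene disc [501.9 267.6] [ 0.3 -0.3  0. ]
side rim [508.7 265.6] [-0.3  0.3 -0. ]
scene ball [509.6 265.3  50. ]
side ball [507.7 266.4  50. ]
```

Relative error is about 2 mm, so I can lower it.

```bash
python3 -m creep '[[0,0,0.05,0,0,0,0],[0,0,0.1,0,0,0,0],[0,0,0.15,0,0,0,0],[0,0,0.19,0,0,0,0],[0,0,0.22,0,0,0,0],[0,0,0.25,0,0,0,0],[0,0,0.28,0,0,0,0],[0,0,0.3,0,0,0,0],[0,0,0.32,0,0,0,0],[0,0,0.33,0,0,0,0],[0,0,0.34,0,0,0,0],[0,0,0.347,0,0,0,0],[0,0,0.35,0,0,0,0],[0,0,0.35,0,0,0,0],[0,0,0.35,0,0,0,0]]' 40
```

```text
clock: 7.77
ee_pos: [513.8, 268.4, 98.5]
eef_rot: [-0.0, 0.994, 0.109, 0.0]
force: [0.1, -0.0, -8.4]
grip_width: 19.6
finger_force: 40.0
```

```bash
python3 -m creep '[[0,0,0.003,0,0,0,0],[0,0,0.005,0,0,0,0],[0,0,0.006,0,0,0,0],[0,0,0.006,0,0,0,0],[0,0,0.006,0,0,0,0]]'
```

```text
clock: 8.18
ee_pos: [514.2, 268.3, 97.2]
eef_rot: [-0.0, 0.994, 0.109, 0.001]
force: [-0.7, -2.6, 1.9]
grip_width: 19.7
finger_force: 40.0
```

Contact. Release, rise, then look.

```bash
python3 -m creep '[[0,0,0.006,0,0,0,0.3],[0,0,0.006,0,0,0,0.4],[0,0,0.006,0,0,0,0.6],[0,0,0.006,0,0,0,0.8],[0,0,0.006,0,0,0,0.8],[0,0,0.006,0,0,0,0.8],[0,0,0.006,0,0,0,0.8],[0,0,-0.05,0,0,0,0.8],[0,0,-0.12,0,0,0,0.8],[0,0,-0.2,0,0,0,0.8],[0,0,-0.28,0,0,0,0.8],[0,0,-0.36,0,0,0,0.8],[0,0,-0.4,0,0,0,0.8],[0,0,-0.4,0,0,0,0.8],[0,0,-0.4,0,0,0,0.8]]'
python3 -c "
from h import *
save('wrist','w4');save('scene','s4');save('side','d4')
w=cv2.imread('pics/w4.png');a=cv2.imread('pics/s4.png');b=cv2.imread('pics/d4.png')
f=lambda i,x,y:cv2.resize(i[y:y+96,x:x+98],(294,288),interpolation=2)
cv2.imwrite('pics/c4.png',np.hstack([cv2.resize(w[:,:],(506,380))[:, :],np.vstack([f(a,125,185),f(b,190,215)])[:380*2][:576][:380] ]) if 0 else np.hstack([cv2.copyMakeBorder(w[:,:],0,192,0,0,0) if 0 else np.vstack([w[:,6:506],np.zeros((192,500,3),np.uint8)]),np.vstack([f(a,125,185),f(b,190,215)])]))"
```

```text
clock: 9.43
ee_pos: [513.6, 268.4, 216.3]
eef_rot: [-0.0, 0.994, 0.109, 0.0]
force: [-0.1, -0.0, -1.0]
grip_width: 70.0
finger_force: 0.0
```

View pics/c4.png

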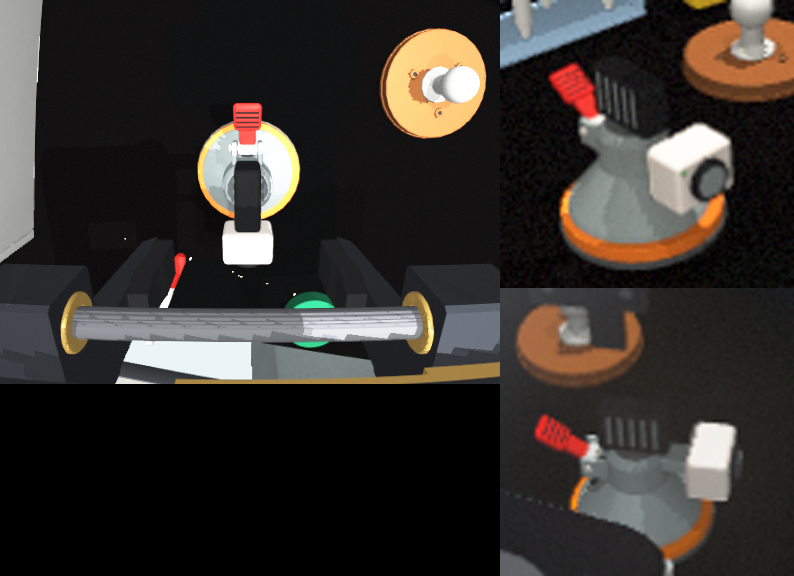

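The camera sits concentric on the orange disc with its rim flat, and the lever is raised with its pad at about (253,116) in the wrist image.

```bash
python3 -c "
from h import *
f=lambda x,y,z:at('wrist',(x,y),z).round(1)
print('pad',f(253,116,82),'grip far',f(253,162,110),'near',f(253,229,110))
goto([571.6,280.5,115])"
```

```text
pad [569.6 281.8  82. ] grip far [540.4 275.3 110. ] near [490.1 264.1 110. ]
shift [0.1996 0.0022 0.3328]
```

```bash
python3 -m creep '[[0.08,0,0,0,0,0,0.4],[0.16,0,0,0,0,0,0],[0.205,0,0.05,0,0,0,0],[0.205,0,0.12,0,0,0,0],[0.205,0,0.2,0,0,0,0],[0.205,0,0.27,0,0,0,0],[0.205,0,0.32,0,0,0,0],[0.205,0,0.333,0,0,0,0],[0.205,0,0.333,0,0,0,0],[0.205,0,0.333,0,0,0,0],[0.205,0,0.333,0,0,0,0],[0.205,0,0.333,0,0,0,0],[0.205,0,0.333,0,0,0,0],[0.205,0,0.333,0,0,0,0]]' 10
```

```text
clock: 10.75
ee_pos: [573.9, 281.8, 117.1]
eef_rot: [-0.0, 0.994, 0.109, 0.0]
force: [-0.5, -0.3, -0.6]
grip_width: 0.3
finger_force: 0.0
```

```bash
python3 -m creep '[[0,0,0.015,0,0,0,0],[0,0,0.03,0,0,0,0],[0,0,0.045,0,0,0,0],[0,0,0.06,0,0,0,0],[0,0,0.075,0,0,0,0],[0,0,0.085,0,0,0,0],[0,0,0.095,0,0,0,0],[0,0,0.1,0,0,0,0],[0,0,0.105,0,0,0,0],[0,0,0.11,0,0,0,0],[0,0,0.11,0,0,0,0]]' 10
```

```text
clock: 11.67
ee_pos: [573.5, 281.7, 83.2]
eef_rot: [0.0, 0.994, 0.109, -0.0]
force: [-0.2, 0.5, 1.0]
grip_width: 0.1
finger_force: 0.2
```

```bash
python3 -m creep '[[0,0,0.004,0,0,0,0],[0,0,0.007,0,0,0,0],[0,0,0.01,0,0,0,0],[0,0,0.012,0,0,0,0],[0,0,0.012,0,0,0,0],[0,0,0.012,0,0,0,0]]'
```

```text
clock: 12.17
ee_pos: [573.7, 281.7, 79.9]
eef_rot: [0.0, 0.994, 0.109, -0.0]
force: [1.7, -0.1, 1.4]
grip_width: 0.7
finger_force: 0.8
```

```bash
python3 -m creep '[[0,0,0.002,0,0,0,0],[0,0,0.004,0,0,0,0],[0,0,0.005,0,0,0,0],[0,0,0.005,0,0,0,0],[0,0,0.005,0,0,0,0]]'
```

```text
clock: 12.58
ee_pos: [573.9, 281.8, 79.7]
eef_rot: [-0.0, 0.994, 0.109, 0.0]
force: [-1.5, -0.3, 10.3]
grip_width: 0.7
finger_force: 5.2
```

Firm stop reached (10 N). Withdraw and look.

```bash
python3 -m creep '[[0,0,-0.03,0,0,0,0],[0,0,-0.1,0,0,0,0],[0,0,-0.2,0,0,0,0],[0,0,-0.3,0,0,0,0],[-0.1,0,-0.4,0,0,0,0],[-0.2,0,-0.45,0,0,0,0],[-0.2,0,-0.46,0,0,0,0],[-0.2,0,-0.46,0,0,0,0],[-0.2,0,-0.46,0,0,0,0],[-0.2,0,-0.46,0,0,0,0]]'
python3 -c "
from h import *
save('wrist','w5');save('scene','s5');save('side','d5')
w=cv2.imread('pics/w5.png');a=cv2.imread('pics/s5.png');b=cv2.imread('pics/d5.png')
f=lambda i,x,y:cv2.resize(i[y:y+96,x:x+98],(294,288),interpolation=2)
cv2.imwrite('pics/c5.png',np.hstack([np.vstack([w[:,6:506],np.zeros((192,500,3),np.uint8)]),np.vstack([f(a,125,185),f(b,190,215)])]))"
```

```text
clock: 13.42
ee_pos: [515.5, 268.6, 215.4]
eef_rot: [0.0, 0.994, 0.109, -0.001]
force: [-0.5, 0.1, -0.6]
grip_width: 0.7
finger_force: 0.0
```

View pics/c5.png

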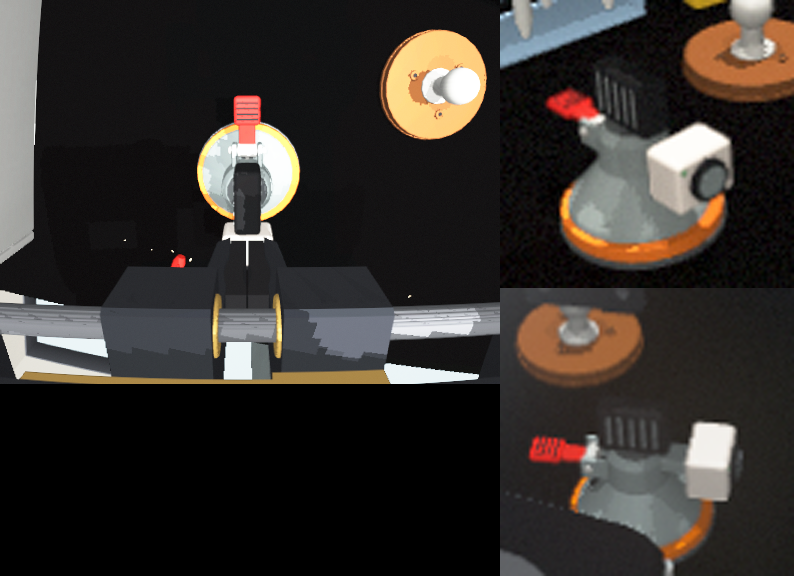

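The lever is now level, and the camera stands upright and concentric on the orange disc with the gripper clear of it.

```bash
python3 -c "
from h import *
print(workorder.finish_job())"
```

```text
the job is handed in; nothing more can be done
None
```

The job is handed in, with no verdict returned: in the last pictures the camera stands upright and centred on the orange mount, rim flat on the disc, the red lever pressed to its stop, and the gripper clear (13.4 s on the clock).

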